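# Pop the battery hatch of the power supply

## Robot

A 6-joint arm with a two-finger parallel gripper is mounted at the origin on a cart in front of the work surface, level with it; the furniture and walls round the work are solid. World frame = base frame: x ahead of the robot, y to its left, z up, the work surface at z = 0. Lengths are in m, angles in rad, forces in N, time in s.
With the tool pointing down it reaches from about 0.25 to 0.725 m from the base axis. Payload 4 kg.
Tool frame: the origin (TCP) lies midway between the tips of the shut fingers; the grasp point (between the pads) lies 19 mm behind it; z points along the fingers, y is the direction in which the jaws open and shut (so a half turn about z gives the same grasp; the last joint's range is limited). The gripper opens to 85 mm and grips with 20 to 120 N. Pads are 22 mm wide; open, the fingers measure 114 mm over their backs; the gripper's body (76 mm by 85 mm) begins 54 mm behind the grasp point. The pads swing forward as they close: fully open they stand 13 mm farther back than shut.
Start: joints at [1.274, 0.241, 0.005, 1.335, 0, 1.571], TCP at [0.146, 0.478, 0.231] pointing down, gripper open.
Joint ranges: [-2.72, 2.72], [-1.05, 1.87], [-1.09, 1.28], [-1.99, 2.15], [-1.42, 1.44], [-3.14, 3.14]. Speed limits (rad/s): [2.79, 2.79, 3.14, 3.14, 3.14, 3.14].

## Interface

Orientations are given as a unit quaternion [x, y, z, w].
In Python, from workcell import get_obs, camera, camera_model, job_done, masks_of gives the robot as it stands.
- The arm moves only by the tool jog_arm, never from a script. Its argument "deltas" is a list that holds one entry, the list of rows, each a list of 7 numbers: the shift along the tool's x, y, z in mm, then the turn, a rotation vector about the tool's x, y, z in degrees, then the finger opening in mm, from 0 to 85.4. A call has 1 to 5 rows; each row shifts and turns the pose as measured when the row begins, along the tool's axes as they then stand; what a row does not reach is not made up. A row lasts 1/10 s, in which the tool goes at most 50 mm and 8.59 degrees, less where a joint would pass 70% of its speed; a pose out of reach is approached as far as the arm can. A call with a gripper value outside its range is refused whole. The fingers move at their own pace and stop on an object; the grip force is fixed at half the most. Time passes only in rows, so rows that do not move let the fingers close. It gives the time, the measured TCP pose, the force and the opening at its end, in the units of the state.
- get_obs(): the state, without advancing time (a new reading comes with each control period).
- camera(name): name is "scene" or "top" or "wrist"; returns the picture (480x640x3 uint8, red, green, blue); there is no depth.
- camera_model(name): a dict with "fovy" (degrees; the focal length in pixels is half the picture's height over the tangent of half this angle, whatever the lens; pixels are square), "cx", "cy" (the principal point, pixels), "pose" (4x4, takes a point from camera to world coordinates); the wrist camera has in their place "T_tool_cam" (4x4, takes a point from camera to tool coordinates, whose origin is the TCP and whose axes are the flange's). Camera axes: x right, y down, z forward; pixel columns grow to the right and rows downward; lengths in m; the calibration is good to about 2 mm. A picture is of the moment at which its call begins: read the wrist's pose just before it. camera_model takes no time and is no camera call.
- job_done(): hands the job in, once; it reports no verdict.
Trained networks look in the newest picture that a camera, given by its name, has taken for a name from the list of things; names that differ only in an ending like _2 or _b are one class to them, and where a whole thing is asked for, a point or a joint stands for the part that bears it (a point fixed in the world has none). Each returns a list of dicts, best first, with "conf" (0 to 1); they miss things now and then, are a little off and sometimes report something else, mostly with a low value. They report only what shows in the picture. A call takes as long as a camera call.
- masks_of(target, camera): "pixels" (480x640 bool, what is visible of it) and "at" ([column, row] in pixels, amid what is visible of it).
The state is a dict: "clock": time; "joint_pos": joint angles; "joint_vel": joint speeds; "tau": joint torques, N m; "eef_pos": TCP position; "tool_rot": TCP orientation; "ft_force": force on the tool from outside, world axes, zero at the start; "ft_torque": the same for the moment, N m; "grip_width": finger opening in m.
Only numpy, scipy, OpenCV 4.12 (cv2) and the standard library are available. Lean on these libraries where they do the work, as an engineer would, in place of code of your own. Each camera call takes 0.05 s, during which the arm holds its last target. There are 200 camera calls.

## Task

The battery of the small modular power supply has to be checked: with the closed fingertips press the ribbed end of the wide battery hatch once, all the way in, then let it go and keep clear so that its push-push latch pops it up, and make sure that it stands wide open. Do not push the hatch back down once it has popped up. Grasp nothing, leave the narrow fuse hatch beside it shut and untouched, and do not disturb the loose things around.

Things in the scene. Friction and masses are not known exactly. Their poses are not given: they have to be found in the camera images.
- base: aluminium mounting rail of the power supply, a plate 108 mm deep (x) by 176 mm wide (y), 8 mm high at its lips, fixed to the desk; origin at the centre of its underside, on the desk. Its x axis points away from the jack side, i.e. from the hatches' ribbed free ends to their hinges. It carries the two modules side by side, 84 mm apart along its y; which one is on which side varies.
- battery_module: grey housing 94 mm deep (x) by 78 mm wide (y) by 56 mm high, fixed on the rail, with the WIDE black hatch (64 mm long, 60 mm wide, 7 mm thick) on top, hinged along y 36 mm behind the module's centre; open, its free edge stands about 62 mm above the housing; origin at the centre of its underside, 6 mm above the desk; axes parallel to the rail's.
- fuse_module: grey housing of the same size and make, fixed on the rail, with the NARROW black hatch (30 mm wide) on top; origin and axes likewise. Its hatch has the same kind of latch and must stay shut.
- battery_module_press (a point): middle of the ribs on top of the wide hatch, where to press: 57 mm from the hinge axis, 9 mm from the free edge, on the centre line; moves with the hatch. Shut: 71 mm above the desk, 9 mm above the housing. To the stop it goes in 6 mm and takes about 3 N, then the stop is hard; the rising hatch follows a withdrawing finger with about 3 N. Axes of the hatch: z out of its top face, x towards the hinge.
- battery_module_hatch (a joint): angle of the wide hatch about its hinge: 0 to 0.02 = shut and latched; negative = pressed in, down to a hard stop at -0.105 rad; 1.2 = popped wide open. Pressed in beyond about -0.065 and let go, the shut hatch is released and a spring swings it open within 1 s; pressed in less, it returns to 0, still latched. Pushed fully down from open, it latches shut again.
- fuse_module_hatch (a joint): angle of the narrow hatch about its hinge, same meaning; 0 to 0.02 = shut. To be left alone.
- spare_battery: loose 9 V block battery, 18 x 51 x 26 mm, on the desk on the rail's +y side; bystander; origin at the centre of its underside
- film_can: loose black film can with grey lid, 34 mm across, 53 mm high, on the desk on the rail's -y side; bystander; origin at the centre of its underside
- usb_stick: loose USB stick, 18 x 56 x 8 mm, on the desk in front of the rail (-x); bystander; origin at the centre of its underside
- pin_jar: loose small clear jar with lid, 48 mm across, 46 mm high, on the desk behind the rail (+x); bystander; origin at the centre of its underside

How it is judged:
On the way, in this order (a step that is already met when the one before it is completed fails the run):
1. the wide hatch is pressed in by the fingers (value of joint battery_module_hatch below -0.04 rad and contact force between the fingers and battery_module_hatch above 0.3 N), for 0.02 s.
2. let go, the wide hatch pops up and stands open (value of joint battery_module_hatch above 1 rad), for 0.2 s.
At the end, for the whole second after the job is handed in: the wide hatch stands open by more than 1.0 rad and is at rest, the narrow hatch is shut (within 0.05 rad pressed, 0.08 rad open), and the four loose things are within 15 mm of where they stood (value of joint battery_module_hatch above 1 rad and velocity of joint battery_module_hatch between -0.1 and 0.1 rad/s and not (value of joint fuse_module_hatch above 0.08 rad or value of joint fuse_module_hatch below -0.05 rad) and not (distance of any of spare_battery, film_can, usb_stick, pin_jar from where it was at the start of the episode above 0.015 m)); the robot touches nothing.
It fails at once if the narrow fuse hatch is pressed in, opened or pushed on with more than 1 N (value of joint fuse_module_hatch above 0.08 rad or value of joint fuse_module_hatch below -0.05 rad or contact force between the fingers and fuse_module_hatch above 1 N).
It fails at once if a loose thing is moved by more than 15 mm or lifted (distance of any of spare_battery, film_can, usb_stick, pin_jar from where it was at the start of the episode above 0.015 m).
It fails at once if the open hatch is pushed back down by the fingers (value of joint battery_module_hatch above 0.6 rad and velocity of joint battery_module_hatch below -0.2 rad/s and contact force between the fingers and battery_module_hatch above 1 N).
It also fails if it takes over 29 s, if anything falls off the work surface, if the arm or the gripper's body presses on something with over 40 N, if the wrist force passes 120 N, or if a joint passes its speed limit or range.

## Working session

There is one attempt and no reset: what is moved stays moved. The work goes in short steps, Python scripts to look and compute and a tool call to move; the robot and the scene stay as the last step left them, time stands still between calls to the robot, and variables do not carry over. Pictures are saved under pics/ and viewed, about 8 in all and at most 12, crops included, and the job is handed in when it is done.

Besides the shell and the picture viewer there is one more tool, called after "Call:" in YAML: its name, and indented under it one key for each argument. jog_arm: Moves the arm, as the interface text tells. Its arguments: {"type":"object","properties":{"deltas":{"type":"array"}},"required":["deltas"]}

```bash
mkdir -p pics; cat > h.py <<'E'
import numpy as np, cv2
from workcell import *
def save(n,f,img=None):
    im=camera(n) if img is None else img
    cv2.imwrite('pics/'+f,im[:,:,::-1]); return im
def K(m):
    f=240/np.tan(np.radians(m['fovy'])/2); return f,m['cx'],m['cy']
def ray(m,uv,z):
    f,cx,cy=K(m); T=np.array(m['pose']); d=T[:3,:3]@np.array([(uv[0]-cx)/f,(uv[1]-cy)/f,1]); o=T[:3,3]
    return o+d*(z-o[2])/d[2]
def proj(m,p):
    f,cx,cy=K(m); T=np.array(m['pose']); q=T[:3,:3].T@(np.array(p)-T[:3,3]); return np.array([cx+f*q[0]/q[2],cy+f*q[1]/q[2]])
E
python3 - <<'E'
from h import *
print(get_obs())
for n in ('top','scene'):
    im=save(n,n+'0.png'); m=camera_model(n); print(n,m)
    for t,z in (('battery_module_press',.069),('fuse_module_hatch',.069),('battery_module',.06),('fuse_module',.06),('spare_battery',.013),('film_can',.03),('usb_stick',.005),('pin_jar',.03)):
        for r in masks_of(t,n)[:2]:
            print(t,round(r['conf'],2),np.round(r['at']),r['pixels'].sum(),np.round(ray(m,r['at'],z),3))
E
```

```text
{'clock': 0.0, 'joint_pos': array([1.27400642e+00, 2.41418764e-01, 3.74687463e-03, 1.33519645e+00,
       5.39001726e-06, 1.57079989e+00]), 'joint_vel': array([-0.00028749, -0.00139184,  0.00074538, -0.00104907, -0.00305559,
       -0.00062461]), 'tau': array([-2.37254517e-04, -3.72318685e+01,  2.52407134e+01,  1.70592719e-02,
       -7.37150594e-05,  4.35635314e-06]), 'eef_pos': array([0.14604311, 0.47754771, 0.23041871]), 'tool_rot': array([ 1.47852604e-01,  9.89008865e-01, -1.02422016e-03, -1.55837761e-04]), 'ft_force': array([ 0.56277976,  0.17986707, -0.14574446]), 'ft_torque': array([ 0.00171363,  0.01557809, -0.00845926]), 'grip_width': 0.08507339655443964}
top {'fovy': 50.29300812131827, 'cx': 318.0740336136191, 'cy': 242.8511799069069, 'pose': array([[ 0.02227585, -0.98547522,  0.16835193,  0.41261752],
       [-0.99972944, -0.02082949,  0.01035262, -0.01909387],
       [-0.00669557, -0.168537  , -0.98567259,  0.93241187],
       [ 0.        ,  0.        ,  0.        ,  1.        ]])}
battery_module_press 0.7 [369. 274.] 1379 [ 0.509 -0.097  0.069]
battery_module_press 0.37 
[... 918 characters left out ...]
  0.6545626 ],
       [ 0.        ,  0.        ,  0.        ,  1.        ]])}
battery_module_press 0.56 [333. 280.] 1293 [ 0.497 -0.098  0.069]
fuse_module_hatch 0.95 [363. 310.] 798 [ 0.486 -0.169  0.069]
battery_module 0.71 [326. 286.] 3138 [ 0.486 -0.095  0.06 ]
fuse_module 0.64 [362. 330.] 4563 [ 0.464 -0.188  0.06 ]
fuse_module 0.59 [340. 354.] 858 [ 0.414 -0.194  0.06 ]
spare_battery 0.89 [299. 264.] 435 [0.516 0.001 0.013]
film_can 0.91 [398. 384.] 831 [ 0.451 -0.269  0.03 ]
film_can 0.25 [363. 331.] 4630 [ 0.482 -0.177  0.03 ]
usb_stick 0.85 [301. 349.] 453 [ 0.405 -0.124  0.005]
usb_stick 0.5 [335. 279.] 1372 [ 0.54  -0.062  0.005]
pin_jar 0.7 [403. 289.] 1004 [ 0.588 -0.167  0.03 ]
```

```bash
python3 - <<'E'
from h import *
a=cv2.imread('pics/top0.png')[200:350,280:490]; b=cv2.imread('pics/scene0.png')[220:410,250:450]
cv2.imwrite('pics/c1.png',np.hstack([cv2.resize(a,(420*2//2,300),interpolation=2),cv2.resize(b,(316,300),interpolation=2)]))
cv2.imwrite('pics/c2.png',cv2.resize(a,(798,570),interpolation=cv2.INTER_CUBIC))
# yaw: hatch min-area rects in top-plane coords
for n in ('top','scene'):
    camera(n); m=camera_model(n)
    for t in ('battery_module_press','fuse_module_hatch'):
        r=masks_of(t,n)[0]; ys,xs=np.nonzero(r['pixels'])
        P=np.array([ray(m,(x,y),.0695)[:2] for x,y in zip(xs,ys)],np.float32)*1000
        print(n,t,cv2.minAreaRect(P),np.round(cv2.boxPoints(cv2.minAreaRect(P))).tolist())
E
```

```text
top battery_module_press ((503.5758972167969, -95.9093246459961), (59.70978927612305, 64.08849334716797), 77.1131362915039) [[466.0, -118.0], [528.0, -132.0], [541.0, -74.0], [479.0, -60.0]]
top fuse_module_hatch ((485.32818603515625, -177.34637451171875), (32.57057571411133, 65.36123657226562), 77.19831085205078) [[450.0, -186.0], [514.0, -200.0], [521.0, -169.0], [457.0, -154.0]]
scene battery_module_press ((500.3871765136719, -95.79571533203125), (65.09231567382812, 69.09646606445312), 78.10444641113281) [[460.0, -121.0], [527.0, -135.0], [541.0, -71.0], [473.0, -57.0]]
scene fuse_module_hatch ((453.91632080078125, -165.94715881347656), (160.0215606689453, 98.34430694580078), 77.27883911132812) [[388.0, -233.0], [484.0, -255.0], [520.0, -99.0], [424.0, -77.0]]
```

View pics/c2.png

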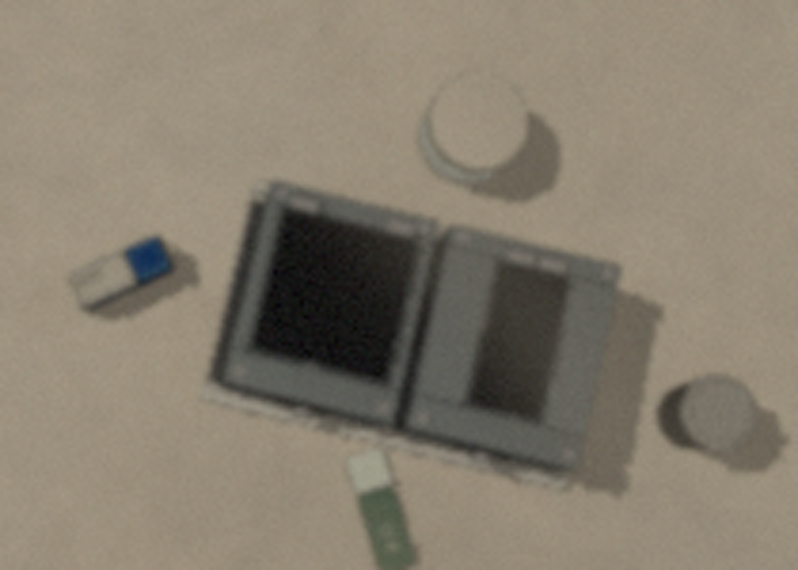

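The crop shows the wide hatch at crop (335,295), narrow hatch at (520,340), and the USB stick in front at (380,510). Hinges point away from the robot, and rail yaw is about -13°. The press point is about (0.481, -0.091, 0.071).

View pics/scene0.png

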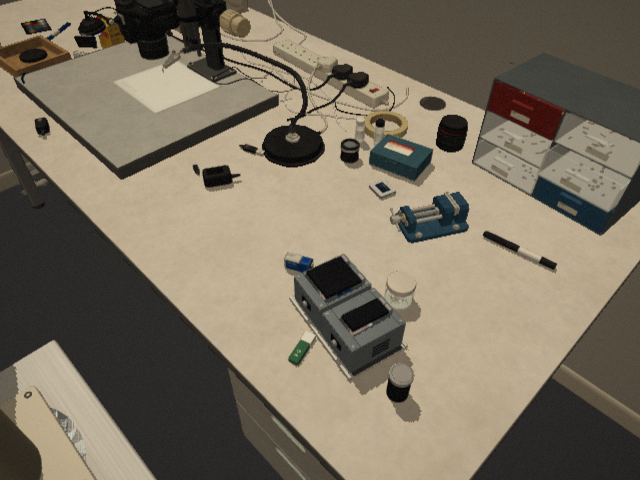

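Call:
jog_arm:
  deltas:
    - [[-36,-33,0,0,0,-4,0],[-36,-33,0,0,0,0,0],[-36,-33,0,0,0,0,0],[-36,-33,0,0,0,0,0]]

```text
clock: 1.6
eef_pos: [0.2551, 0.3166, 0.23]
tool_rot: [0.105, 0.994, 0.001, 0.0]
ft_force: [0.8, 0.2, 0.4]
grip_width: 0.0283
```

The area between the arm and the module is clear: the modules are at (350,310) and the tall equipment is far to the left.

Call:
jog_arm:
  deltas:
    - [[-34,-38,0,0,0,0,0],[-34,-38,0,0,0,0,0],[-34,-38,0,0,0,0,0],[-34,-38,0,0,0,0,0],[-34,-38,0,0,0,0,0]]

```text
clock: 2.1
eef_pos: [0.379, 0.0988, 0.231]
tool_rot: [0.104, 0.995, 0.003, 0.003]
ft_force: [0.8, 1.2, 0.9]
grip_width: -0.0001
```

Call:
jog_arm:
  deltas:
    - [[-34,-38,0,0,0,0,0],[-34,-38,0,0,0,0,0],[-34,-38,0,0,0,0,0],[-10,-10,0,0,0,0,0],[0,0,0,0,0,0,0]]

```text
clock: 2.6
eef_pos: [0.4631, -0.0494, 0.2316]
tool_rot: [0.109, 0.994, 0.003, 0.005]
ft_force: [-0.0, -0.0, -0.4]
grip_width: 0.0001
```

```bash
cat >> h.py <<'E'
from scipy.spatial.transform import Rotation as R
def wm():
    o=get_obs(); T=np.eye(4); T[:3,:3]=R.from_quat(o['tool_rot']).as_matrix(); T[:3,3]=o['eef_pos']
    m=dict(camera_model('wrist')); m['pose']=T@np.array(m['T_tool_cam']); return o,T,m
E
python3 - <<'E'
from h import *
o,T,m=wm(); print(o['joint_pos'].round(3),o['eef_pos'],T[:3,:3].round(3),o['grip_width'])
im=save('wrist','w1.png')
for t in ('battery_module_press','fuse_module_hatch'):
    for r in masks_of(t,'wrist')[:1]:
        ys,xs=np.nonzero(r['pixels'])
        P=np.array([ray(m,(x,y),.0695)[:2] for x,y in zip(xs[::7],ys[::7])],np.float32)*1000
        print(t,r['conf'],r['at'],cv2.minAreaRect(P),np.round(cv2.boxPoints(cv2.minAreaRect(P))).tolist())
E
```

```text
[-0.11   0.164 -0.09   1.306  0.006  0.108] [ 0.46305872 -0.04939722  0.23159908] [[-0.976  0.217  0.011]
 [ 0.217  0.976  0.005]
 [-0.01   0.007 -1.   ]] 0.00011394510805461772
battery_module_press 0.86 [271.9, 273.7] ((501.03387451171875, -94.73458862304688), (59.7554817199707, 66.03523254394531), 77.35771179199219) [[462.0, -117.0], [527.0, -131.0], [540.0, -73.0], [475.0, -58.0]]
fuse_module_hatch 0.78 [176.8, 267.8] ((481.61614990234375, -175.8382568359375), (31.246112823486328, 68.52279663085938), 77.62406921386719) [[445.0, -184.0], [512.0, -198.0], [518.0, -168.0], [451.0, -153.0]]
```

View pics/w1.png

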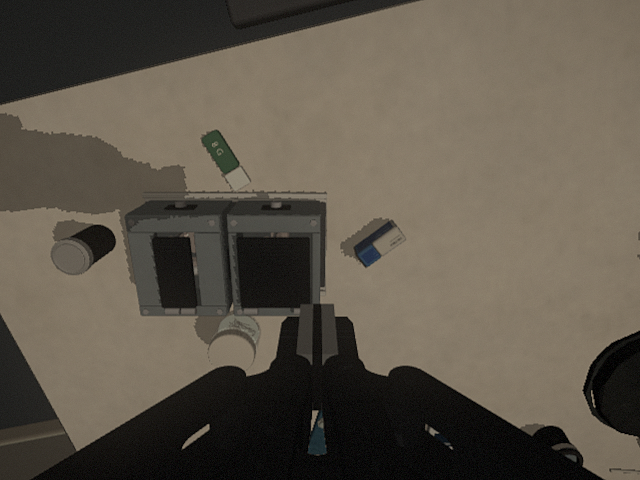

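The wrist picture shows the wide hatch at (272,273) with its ribbed end at the top (row ~237), and the fingertips at (318,305). The views agree on a press point of about (0.480, -0.0905).

Call:
jog_arm:
  deltas:
    - [[-25,-36,0,0.4,0.5,0,0],[0,0,40,0,0,0,0],[0,0,40,0,0,0,0],[0,0,40,0,0,0,0],[0,0,0,0,0,0,0]]

```text
clock: 3.25
eef_pos: [0.4797, -0.0795, 0.1124]
tool_rot: [0.099, 0.995, 0.001, 0.004]
ft_force: [-1.4, 0.2, -0.3]
grip_width: -0.0001
```

```bash
python3 - <<'E'
from h import *
o,T,m=wm(); print(o['eef_pos'],T[:3,:3].round(3),o['ft_force'])
cv2.imwrite('pics/w2.png',camera('wrist')[:,:,::-1]); 
s=camera('scene')[200:400,240:440]; cv2.imwrite('pics/s2.png',cv2.resize(s,(600,600),interpolation=2)[:,:,::-1])
for n,mm in (('wrist',m),('scene',camera_model('scene')),):
    r=masks_of('battery_module_press',n)[:1]
    print(n,'TCP px',proj(mm,o['eef_pos']),[ (q['conf'],q['at']) for q in r],'press px',proj(mm,[.480,-.0905,.071]))
E
```

```text
[ 0.47967212 -0.07947572  0.11244598] [[-0.98   0.197  0.008]
 [ 0.197  0.98   0.001]
 [-0.007  0.003 -1.   ]] [-1.35069999  0.15827923 -0.32280892]
wrist TCP px [318.08079477 324.8732266 ] [(0.82, [278.4, 297.9])] press px [296.90380321 286.85019742]
scene TCP px [316.35903029 259.57934462] [(0.8, [334.7, 276.6])] press px [321.59073331 281.86917952]
```

View pics/w2.png

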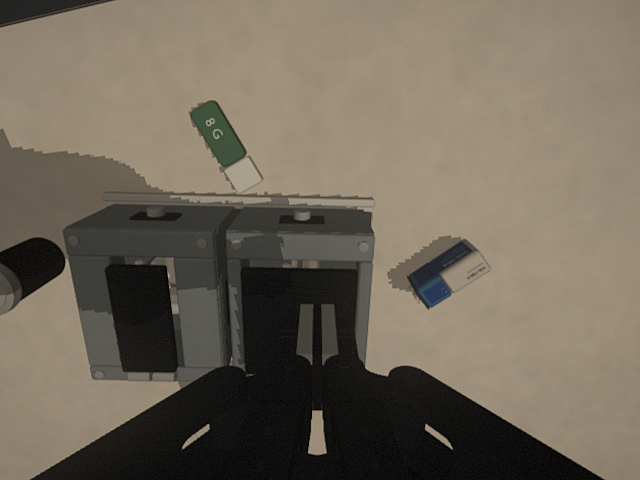

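View pics/s2.png

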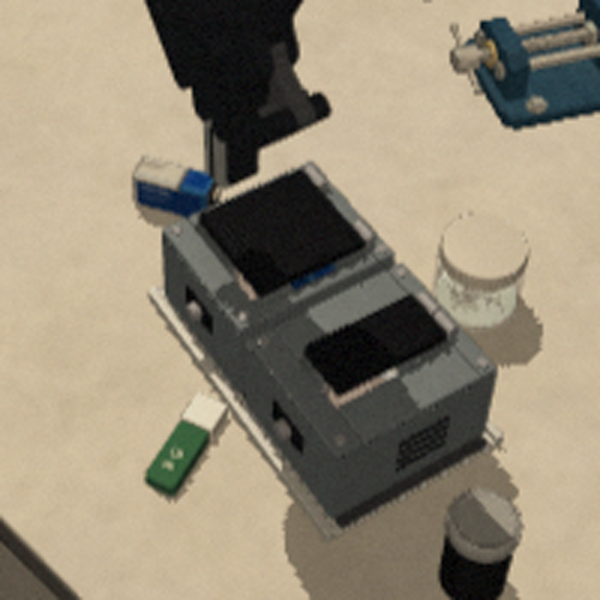

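Wrist view: the hatch's free edge is at row 267, columns 242–356. The predicted press pixel (297,287) sits on the ribs, and the fingertips are about 11 mm off in y. The scene view shows the fingers hovering over the hatch's +y side, with everything undisturbed.

Call:
jog_arm:
  deltas:
    - [[-1.5,-11,0,0,0,0,0],[0,0,15,0,0,0,0],[0,0,13,0,0,0,0],[0,0,5,0,0,0,0],[0,0,0,0,0,0,0]]

```text
clock: 3.95
eef_pos: [0.4942, -0.0962, 0.0963]
tool_rot: [0.099, 0.995, -0.001, 0.022]
ft_force: [-0.5, 1.2, -0.1]
grip_width: 0.0002
```

Call:
jog_arm:
  deltas:
    - [[0,0,0,0,0,0,0]]

```text
clock: 4.05
eef_pos: [0.495, -0.0967, 0.0974]
tool_rot: [0.1, 0.995, -0.001, 0.022]
ft_force: [-0.1, 0.2, 0.1]
grip_width: 0.0002
```

```bash
python3 - <<'E'
from h import *
o,T,m=wm(); print(o['eef_pos'],T[:3,:3].round(3),o['ft_force'],o['joint_pos'].round(3),o['joint_vel'].round(3))
Rt=np.array([[-.976,.22,0],[.22,.976,0],[0,0,-1]])
print('delta',T[:3,:3].T@(np.array([.479,-.0905,.08])-o['eef_pos'])*1000, np.degrees(R.from_matrix(T[:3,:3].T@Rt).as_rotvec()))
E
```

```text
[ 0.49495156 -0.09671609  0.09740283] [[-0.979  0.198  0.044]
 [ 0.198  0.98  -0.007]
 [-0.045  0.002 -0.999]] [-0.14615507  0.18894898  0.10094729] [-0.194  0.318 -0.261  0.947  0.002  0.006] [-0.007 -0.009  0.012  0.006 -0.001 -0.001]
delta [17.63368314  2.90180984 16.6307853 ] [0.13024898 2.57978517 1.27352602]
```

Call:
jog_arm:
  deltas:
    - [[17.5,3,5,0,2.6,1.3,0],[0,0,0,0,0,0,0]]

```text
clock: 4.25
eef_pos: [0.4796, -0.0909, 0.0935]
tool_rot: [0.111, 0.994, 0.001, 0.001]
ft_force: [0.0, 0.7, -1.1]
grip_width: -0.0001
```

```bash
cat > chk.py <<'E'
from h import *
import sys
o,T,m=wm(); print(o['eef_pos'].round(4),T[:3,:3].round(3).tolist(),o['ft_force'].round(2))
Rt=np.array([[-.976,.22,0],[.22,.976,0],[0,0,-1]])
print('delta',(T[:3,:3].T@(np.array([.479,-.0905,float(sys.argv[1])])-o['eef_pos'])*1000).round(1), np.degrees(R.from_matrix(T[:3,:3].T@Rt).as_rotvec()).round(1))
E
python3 chk.py .076
```

```text
[ 0.4796 -0.0909  0.0935] [[-0.975, 0.221, 0.002], [0.221, 0.975, 0.002], [-0.002, 0.002, -1.0]] [ 0.03  0.67 -1.07]
delta [ 0.7  0.2 17.5] [ 0.1  0.1 -0.1]
```

Pose is good now; I'll descend with small steps.

Call:
jog_arm:
  deltas:
    - [[0.5,0,8,0,0,0,0],[0,0,0,0,0,0,0],[0,0,7,0,0,0,0],[0,0,0,0,0,0,0]]

```text
clock: 4.65
eef_pos: [0.4817, -0.0916, 0.0791]
tool_rot: [0.111, 0.994, 0.001, 0.004]
ft_force: [-1.0, 0.8, -0.8]
grip_width: 0.0003
```

```bash
python3 chk.py .073
```

```text
[ 0.4817 -0.0916  0.0791] [[-0.975, 0.22, 0.009], [0.22, 0.975, 0.0], [-0.009, 0.002, -1.0]] [-0.97  0.79 -0.83]
delta [3.  0.4 6. ] [ 0.1  0.5 -0. ]
```

Call:
jog_arm:
  deltas:
    - [[3,0,5,0,0.5,0,0],[0,0,0,0,0,0,0],[0,0,4,0,0,0,0],[0,0,0,0,0,0,0]]

```text
clock: 5.05
eef_pos: [0.4792, -0.091, 0.0696]
tool_rot: [0.111, 0.994, 0.001, 0.0]
ft_force: [-2.2, 1.4, 3.6]
grip_width: -0.0003
```

Call:
jog_arm:
  deltas:
    - [[0,0,3,0,0,0,0],[0,0,0,0,0,0,0]]

```text
clock: 5.25
eef_pos: [0.4792, -0.091, 0.0673]
tool_rot: [0.111, 0.994, 0.001, 0.0]
ft_force: [-0.9, -0.3, 2.8]
grip_width: 0.0001
```

Call:
jog_arm:
  deltas:
    - [[0,0,2,0,0,0,0],[0,0,0,0,0,0,0]]

```text
clock: 5.45
eef_pos: [0.4792, -0.091, 0.0658]
tool_rot: [0.111, 0.994, 0.001, 0.001]
ft_force: [-1.5, 0.0, 2.9]
grip_width: -0.0
```

Call:
jog_arm:
  deltas:
    - [[0,0,2,0,0,0,0],[0,0,0,0,0,0,0]]

```text
clock: 5.65
eef_pos: [0.4792, -0.091, 0.0657]
tool_rot: [0.111, 0.994, 0.001, 0.001]
ft_force: [-2.0, 0.7, 4.1]
grip_width: 0.0
```

Call:
jog_arm:
  deltas:
    - [[0,0,4,0,0,0,0],[0,0,0,0,0,0,0]]

```text
clock: 5.85
eef_pos: [0.4793, -0.091, 0.0661]
tool_rot: [0.111, 0.994, 0.001, 0.002]
ft_force: [-3.0, 0.6, 2.7]
grip_width: 0.0002
```

Call:
jog_arm:
  deltas:
    - [[0,0,5,0,0,0,0]]

```text
clock: 5.95
eef_pos: [0.4798, -0.0911, 0.0645]
tool_rot: [0.111, 0.994, 0.001, 0.004]
ft_force: [-17.1, 3.0, 53.3]
grip_width: -0.0001
```

The 53 N reading confirms the hatch is on the hard stop. I'll let go by moving up and away past the free edge.

Call:
jog_arm:
  deltas:
    - [[12,0,-40,0,0,0,0],[35,0,-30,0,0,0,0],[35,0,-30,0,0,0,0],[30,0,-30,0,0,0,0],[0,0,0,0,0,0,0]]

```text
clock: 6.45
eef_pos: [0.3674, -0.066, 0.1973]
tool_rot: [0.111, 0.994, 0.001, 0.004]
ft_force: [1.6, 0.1, 0.1]
grip_width: 0.0003
```

Call:
jog_arm:
  deltas:
    - [[0,0,0,0,0,0,0],[0,0,0,0,0,0,0],[0,0,0,0,0,0,0],[0,0,0,0,0,0,0],[0,0,0,0,0,0,0]]

```text
clock: 6.95
eef_pos: [0.3687, -0.0663, 0.1939]
tool_rot: [0.111, 0.994, 0.001, 0.003]
ft_force: [-0.0, 0.3, -0.3]
grip_width: 0.0001
```

```bash
python3 - <<'E'
from h import *
s=camera('scene')[200:400,240:440]; cv2.imwrite('pics/s3.png',cv2.resize(s,(600,600),interpolation=2)[:,:,::-1])
m=camera_model('scene')
for t,z in (('spare_battery',.013),('film_can',.03),('usb_stick',.005),('pin_jar',.03)):
    for r in masks_of(t,'scene')[:1]: print(t,r['conf'],r['at'],ray(m,r['at'],z).round(3))
E
```

```text
spare_battery 0.72 [327.2, 282.5] [ 0.521 -0.063  0.013]
film_can 0.65 [399.2, 383.4] [ 0.453 -0.27   0.03 ]
usb_stick 0.88 [302.3, 345.3] [ 0.411 -0.12   0.005]
pin_jar 0.72 [402.2, 291.1] [ 0.583 -0.17   0.03 ]
```

View pics/s3.png

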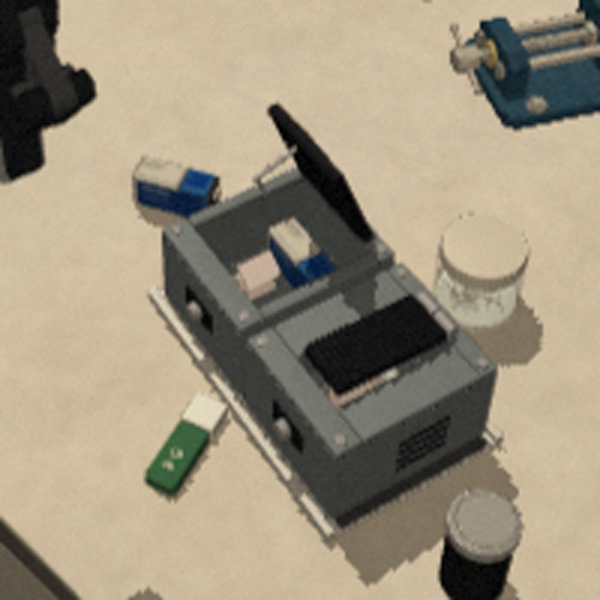

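The hatch is popped up: its free edge is at crop (272,105), i.e. scene pixel (331,235). The narrow hatch is shut and the loose things are unmoved. I'll check the angle before handing in.

```bash
python3 - <<'E'
from h import *
m=camera_model('scene'); x=np.array([.976,-.22,0]); y=np.array([.22,.976,0]); p=np.array([.4795,-.0905,0])
h=p+57*x/1000+[0,0,.067]
for a in (.8,1.,1.2,1.3):
    e=h+.066*(-x*np.cos(a)+np.array([0,0,1])*np.sin(a)); print(a,[proj(m,e+s*.03*y).round(1).tolist() for s in (1,-1)])
camera('scene'); r=masks_of('battery_module_press','scene')[0]; ys,xs=np.nonzero(r['pixels']); i=ys.argmin(); print(r['conf'],xs[i],ys[i],xs.min(),xs.max(),ys.max(), ys[xs==xs.min()])
E
```

```text
0.8 [[317.2, 247.3], [339.2, 273.0]]
1.0 [[323.1, 240.9], [345.4, 266.3]]
1.2 [[329.8, 235.2], [352.5, 260.3]]
1.3 [[333.3, 232.7], [356.2, 257.6]]
0.88 330 236 330 363 280 [236 237 238 239]
```

Call:
jog_arm:
  deltas:
    - [[0,0,-10,0,0,0,0],[0,0,0,0,0,0,0],[0,0,0,0,0,0,0],[0,0,0,0,0,0,0],[0,0,0,0,0,0,0]]

```text
clock: 7.8
eef_pos: [0.3691, -0.0664, 0.2065]
tool_rot: [0.111, 0.994, 0.001, 0.005]
ft_force: [-0.3, 1.2, 0.6]
grip_width: 0.0003
```

The free corner at (330,236) matches the 1.2 rad projection (329.8,235.2), so the hatch is wide open.

```bash
python3 -c "
from workcell import *
print(job_done())"
```

```text
the job is handed in; nothing more can be done
None
```

The wide battery hatch now stands wide open, and I handed the job in at about 7.8 s. No verdict was reported.

- **Press:** I pressed the ribbed end once with closed fingertips, down to the hard stop. The fingertips reached z = 64.5 mm and the force rose to about 53 N there. I then withdrew up and back past the free edge.
- **Hatch angle:** in the scene camera the hatch's free corner is at pixel (330,236). A hatch at 1.2 rad would put it at (329.8,235.2).
- **Narrow fuse hatch:** it looks shut and untouched in the last picture.
- **Loose things:**
  - The film can, USB stick and pin jar were measured within about 7 mm of where they started, which is within the detector's scatter.
  - For the spare battery, the last detection was wrong. It gave (327,283), which matches the battery inside the open housing. In the picture the spare battery itself is in its original place.
- **Approach:** on the way down the arm once drifted 15 mm and tilted 2.5°. I corrected this well above the hatch, before any contact.

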